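# Put the chemistry set away after the practical

## Robot

A 6-joint arm with a two-finger parallel gripper is mounted at the origin on the work surface. World frame = base frame: x ahead of the robot, y to its left, z up, the work surface at z = 0. Lengths are in m, angles in rad, forces in N, time in s.
With the tool pointing down it reaches from about 0.375 to 0.9 m from the base axis. Payload 3.1 kg.
Tool frame: the origin (TCP) lies at the very end of the fingers, on their centre line; the grasp point (between the pads) lies 19 mm behind it (manip.pinch_z is the distance from the TCP to the grasp point, in m); z points along the fingers, y is the direction in which the jaws open and shut (so a half turn about z gives the same grasp; the last joint's range is limited). The gripper opens to 85 mm and grips with 20 to 120 N. Pads are 22 mm wide; open, the fingers measure 114 mm over their backs; the gripper's body (76 mm by 85 mm) begins 54 mm behind the grasp point. The pads swing forward as they close: fully open they stand 13 mm farther back than shut.
Start: joints at [-1.48, 0.527, 1.433, -0, 1.181, -0.178], TCP at [0.167, -0.602, 0.231] pointing down, gripper open.
Joint ranges: [-3.08, 3.08], [-0.75, 2.2], [0.22, 2.44], [-1.43, 4.57], [0, 2.65], [-2.85, 2.85]. Speed limits (rad/s): [2.79, 2.79, 3.14, 3.14, 3.14, 3.14].

## Interface

Orientations are given as a unit quaternion [x, y, z, w].
In Python, from station import manip gives the robot as it stands.
- The arm moves only by the tool drive_tool, never from a script. Its argument "increments" is a list of rows, each a list of 7 numbers: the closure in counts, from 0 (fully open) to 255 (shut), then the shift along the tool's x, y, z in cm, then the turn, a rotation vector about the tool's x, y, z in rad. A call has 1 to 20 rows; each row is the pose to reach, as a shift and turn from the pose commanded when the call began, along the tool's axes at that moment; what a row does not reach only later rows make up. A row lasts 1/10 s, in which the tool goes at most 50 mm and 8.59 degrees, less where a joint would pass 70% of its speed; a pose out of reach is approached as far as the arm can. A call with a gripper value outside its range is refused whole. The fingers move at their own pace and stop on an object; "force" is the grip in N (left out, the last holds). Time passes only in rows, so rows that repeat a pose let the fingers close. It gives the time, the measured TCP pose, the force and the opening at its end, in the units of the state.
- manip.sense(): the state, without advancing time (a new reading comes with each control period).
- manip.snapshot(name): name is "scene" or "top" or "wrist"; returns the picture (480x640x3 uint8, red, green, blue); there is no depth.
- manip.camera_model(name): a dict with "mtx" (3x3 intrinsics, pixels), "k1" (the pictures are not rectified: a ray, as slopes to the right and down, at radius r is drawn at 1 + k1 r^2 times it, then the intrinsics apply), "cam_to_world" (4x4, takes a point from camera to world coordinates). Camera axes: x right, y down, z forward; pixel columns grow to the right and rows downward; lengths in m; the calibration is good to about 2 mm. A picture is of the moment at which its call begins: read the wrist's pose just before it. camera_model takes no time and is no camera call; for the wrist camera it gives the pose at the moment of the call.
- manip.sign_off(): hands the job in, once; it reports no verdict.
The state is a dict: "t": time; "q": joint angles; "qd": joint speeds; "tau": joint torques, N m; "tcp_pos": TCP position; "tool_rot": TCP orientation; "force": force on the tool from outside, world axes, zero at the start; "ft_torque": the same for the moment, N m; "finger_gap": opening from 0.0 (shut) to 1.0 (fully open).
Only numpy, scipy, OpenCV 4.12 (cv2) and the standard library are available. Lean on these libraries where they do the work, as an engineer would, in place of code of your own. Each camera call takes 0.05 s, during which the arm holds its last target. There are 200 camera calls.

## Task

The practical is over: sort the five loose things on the desk into their trays. The two dropper bottles with green caps go into the white holder and the two rubber bungs into the blue tray, one to each bay; the brown bottle goes into the yellow tray. Keep the three bottles upright all the time, leave everything standing upright on its tray floor (bungs narrow end down, as now), and do not disturb the flask or the test-tube rack.

Things in the scene. Friction and masses are not known exactly. Their poses are not given: they have to be found in the camera images.
- dropper_pink: Pink dropper bottle standing upright: round pink plastic body 34 mm across (straight sides to 48 mm height, then a shoulder) with a white paper band, green nozzle cap 20 mm across tapering to a point; 78 mm tall overall. About 60 g (may vary by up to 40 percent). Origin: centre of its underside, z up the axis.
- dropper_blue: Light-blue dropper bottle standing upright: round light blue plastic body 34 mm across (straight sides to 48 mm height, then a shoulder) with a white paper band, green nozzle cap 20 mm across tapering to a point; 78 mm tall overall. About 60 g (may vary by up to 40 percent). Origin: centre of its underside, z up the axis.
- amber_bottle: Brown (amber) reagent bottle standing upright: round body 44 mm across (straight sides to 44 mm height, then a shoulder) with a white paper band, white cap 30 mm across; 68 mm tall overall. About 140 g (may vary by up to 40 percent). Origin: centre of its underside, z up the axis.
- bung_black: Black rubber bung, a solid tapered stopper standing on its narrow end: 34 mm across at the bottom, 40 mm at the top, 42 mm tall. About 50 g (may vary by up to 40 percent). Origin: centre of its underside, z up the axis.
- bung_red: Brick-red rubber bung, a solid tapered stopper standing on its narrow end: 34 mm across at the bottom, 40 mm at the top, 42 mm tall. About 50 g (may vary by up to 40 percent). Origin: centre of its underside, z up the axis.
- white_holder: White open tray with two bays side by side, fixed to the desk; outside 78 mm along its x, 150 mm along its y, 16 mm high. Walls and floor 4 mm thick, one dividing wall across the middle (at y = 0, 4 mm thick), so each bay is 70 x 69 mm inside, with its centre at y = +36.5 mm or y = -36.5 mm. Origin: centre of its underside on the desk; bay floor 4 mm above it; z up. Lies turned up to 0.35 rad either way. Place for the dropper bottles.
- blue_tray: Blue open tray with two bays side by side, fixed to the desk; outside 78 mm along its x, 150 mm along its y, 12 mm high. Walls and floor 4 mm thick, one dividing wall across the middle (at y = 0, 4 mm thick), so each bay is 70 x 69 mm inside, with its centre at y = +36.5 mm or y = -36.5 mm. Origin: centre of its underside on the desk; bay floor 4 mm above it; z up. Lies turned up to 0.35 rad either way. Place for the bungs.
- yellow_tray: Yellow open square tray with one bay, fixed to the desk; outside 90 x 90 mm, 16 mm high, walls and floor 4 mm thick (82 x 82 mm inside). Origin: centre of its underside on the desk; bay floor 4 mm above it; z up. Lies turned up to 0.35 rad either way. Place for the brown bottle.
- flask: Bystander: loose clear conical flask with a pale blue filling, 64 mm across at the foot, 100 mm tall, on the far side of the desk. Origin: centre of its underside.
- tube_rack: Bystander: loose wooden test-tube rack, 110 mm along its x, 50 mm along its y, with three glass tubes reaching 120 mm height, on the far side of the desk. Origin: centre of its underside.
Mind the look-alikes: they are no part of the job. Leave any pink or turquoise look-alike of the bung_black alone. Of the things that look like the bung_red, take the one that is farthest to the robot's right at the start.

How it is judged:
By the outcome, as a careful person would: the job done as asked, in the order asked, and still so for the second after the job is handed in, with the robot touching nothing.
It also fails if it takes over 134 s, if anything falls off the work surface, if the arm or the gripper's body presses on something with over 40 N, if the wrist force passes 120 N, or if a joint passes its speed limit or range.

## Working session

There is one attempt and no reset: what is moved stays moved. The work goes in short steps, Python scripts to look and compute and a tool call to move; the robot and the scene stay as the last step left them, time stands still between calls to the robot, and variables do not carry over. Pictures are saved under pics/ and viewed, about 12 in all and at most 16, crops included, and the job is handed in when it is done.

Besides the shell and the picture viewer there is one more tool, called after ">>>" as name([rows], argument=value, ...), one row to a line, values as JSON. drive_tool: Moves the arm, as the interface text tells. Its arguments: {"type":"object","properties":{"increments":{"type":"array","items":{"type":"array","items":{"type":"number"}}},"force":{"type":"number"}},"required":["increments"]}

```bash
mkdir -p pics; ls
python3 - <<'E'
from station import manip
import cv2,json
for n in("scene","top"):
    im=manip.snapshot(n); cv2.imwrite(f"pics/{n}0.png",im[:,:,::-1]); m=manip.camera_model(n); print(n,m)
print(manip.sense())
E
```

```text
pics
scene {'mtx': array([[511.7723475 ,   0.        , 328.30748924],
       [  0.        , 511.7723475 , 239.66130397],
       [  0.        ,   0.        ,   1.        ]]), 'k1': -0.032898464243630035, 'cam_to_world': array([[ 7.12200208e-01,  5.11124409e-01, -4.81168061e-01,
         1.07318564e+00],
       [ 7.01976136e-01, -5.19161022e-01,  4.87546242e-01,
        -5.35581577e-01],
       [-6.06917580e-04, -6.84999031e-01, -7.28543725e-01,
         8.33275541e-01],
       [ 0.00000000e+00,  0.00000000e+00,  0.00000000e+00,
         1.00000000e+00]])}
top {'mtx': array([[608.35430517,   0.        , 310.8240414 ],
       [  0.        , 608.35430517, 239.29828652],
       [  0.        ,   0.        ,   1.        ]]), 'k1': -0.1994459182284025, 'cam_to_world': array([[ 8.99998090e-04, -9.97285663e-01,  7.36240185e-02,
         4.43231263e-01],
       [-9.99984196e-01, -1.30613042e-03, -5.46834147e-03,
         1.59086181e-02],
       [ 5.54966112e-03, -7.36179334e-02, -9.97271077e-01,
         1.18204485e+00],
       [ 0.00000000e+00,  0.00000000e+00,  0.00000000e+00,
         1.00000000e+00]])}
{'t': 0.1, 'q': array([-1.47953253e+00,  5.28378931e-01,  1.43375665e+00, -2.25256902e-06,
        1.18143834e+00, -1.78510395e-01]), 'qd': array([-0.00093879, -0.00055584, -0.0037654 , -0.00113519,  0.00017244,
       -0.00059717]), 'tau': array([-2.76262372e-04, -4.43304849e+01, -1.78586107e+01, -2.74782797e-04,
        3.88770743e-03,  1.87336849e-05]), 'tcp_pos': array([ 0.16653296, -0.60173615,  0.23043355]), 'tool_rot': array([ 9.90915977e-01,  1.34478793e-01,  4.21603091e-05, -9.89733844e-04]), 'force': array([ 0.54727957, -0.23542032,  0.36438711]), 'ft_torque': array([0.00713558, 0.02788726, 0.00380569]), 'finger_gap': 1.0036562903843023}
```

View pics/top0.png

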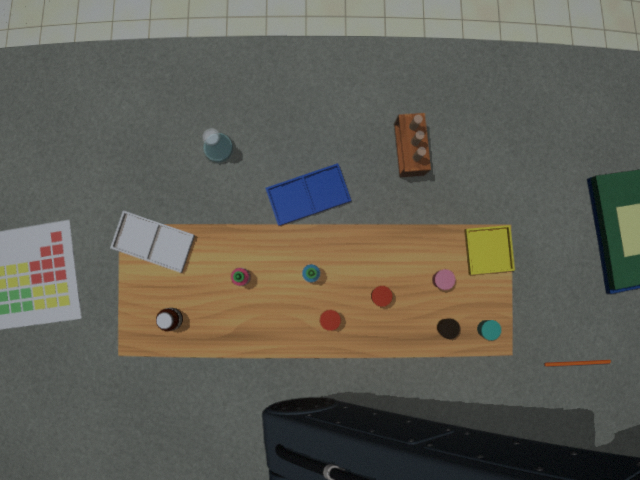

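View pics/scene0.png

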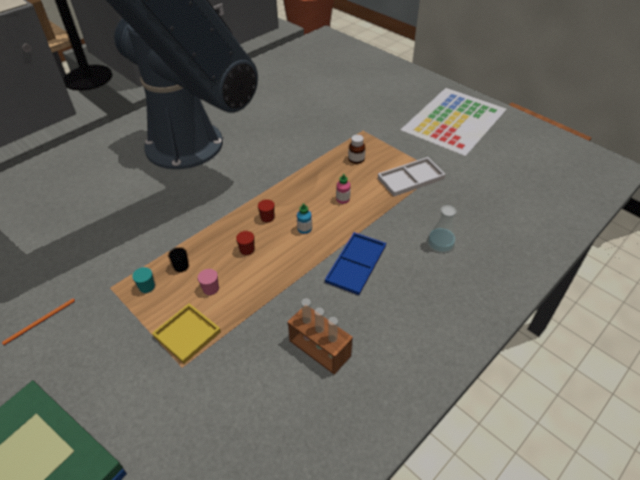

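Top view: pink dropper (240,277), blue dropper (311,273), amber (169,320), white holder (152,242), blue tray (309,195), yellow tray (490,250), flask (217,145), rack (413,145). 
Look-alikes: red bungs are at (331,320) and (382,296), and the right one (382,296) is my target. The black bung is at (448,328); the pink (445,280) and turquoise (490,330) ones stay put.

```bash
cat > h.py <<'E'
from station import manip
import cv2, numpy as np
from scipy.spatial.transform import Rotation as R
def cast(m,uv,z):
    p=cv2.undistortPoints(np.float64(uv).reshape(-1,1,2),m["mtx"],np.array([m["k1"],0,0,0.])).reshape(-1,2)
    T=m["cam_to_world"]; d=np.c_[p,np.ones(len(p))]@T[:3,:3].T; o=T[:3,3]
    return (o+d*((z-o[2])/d[:,2])[:,None])[:,:2]
def proj(m,P):
    T=np.linalg.inv(m["cam_to_world"]); P=np.float64(P).reshape(-1,3)
    return cv2.projectPoints(P,cv2.Rodrigues(T[:3,:3])[0],T[:3,3],m["mtx"],np.array([m["k1"],0,0,0.]))[0].reshape(-1,2)
def blob(mask,near=None,amin=20):
    n,l,s,c=cv2.connectedComponentsWithStats(mask.astype(np.uint8))
    ks=[k for k in range(1,n) if s[k,4]>=amin]
    if not ks: return None
    k=max(ks,key=lambda k:s[k,4]) if near is None else min(ks,key=lambda k:np.hypot(*(c[k]-near)))
    return l==k
def contour(b):
    c=cv2.findContours(b.astype(np.uint8),cv2.RETR_EXTERNAL,cv2.CHAIN_APPROX_NONE)[0]
    return max(c,key=len).reshape(-1,2)
def move(xyz,yaw=None):
    """shift in tool axes (cm) and turn about tool z (rad) from the pose now; yaw = world angle of tool x"""
    s=manip.sense(); r=R.from_quat(s["tool_rot"])
    sh=r.inv().apply(np.array(xyz)-s["tcp_pos"])*100
    x=r.apply([1,0,0]); y0=np.arctan2(x[1],x[0])
    print("shift cm",sh.round(2),"yaw now",y0.round(3), "turn z" , None if yaw is None else round(-((yaw-y0+np.pi/2)%np.pi-np.pi/2),3))
E
python3 - <<'E'
from h import *
im=cv2.imread("pics/top0.png"); m=manip.camera_model("top")
H,S,V=[a.astype(int) for a in cv2.split(cv2.cvtColor(im,cv2.COLOR_BGR2HSV))]
def tray(name,b,z):
    w=cast(m,contour(b),z); (c,s,a)=cv2.minAreaRect((w*1000).astype(np.float32)); print(name,np.round(c,1),np.round(s,1),round(a,1))
tray("white",blob((S<60)&(V>120),(152,242),500),.016)
tray("blue",blob((abs(H-115)<12)&(S>140)&(V>60),(309,195),500),.012)
tray("yellow",blob((abs(H-29)<5)&(S>180)&(V>90),(490,250),500),.016)
def obj(name,b,z):
    p=contour(b); (c,r)=cv2.minEnclosingCircle(p.astype(np.float32)); ys,xs=np.nonzero(b)
    print(name,b.sum(),np.round([xs.mean(),ys.mean()]),(cast(m,[[xs.mean(),ys.mean()]],z)*1000).round(1), "circ",round(r,1))
g=(abs(H-60)<15)&(S>120)
obj("pinkd",blob(g,(240,277),5),.07); obj("blued",blob(g,(311,273),5),.07)
obj("amber",blob((S<60)&(V>120),(165,320),20),.068)
obj("red",blob(((H<6)|(H>174))&(S>150),(382,296)),.035)
obj("black",blob(V<35,(448,328)),.035)
print(manip.camera_model("wrist"))
E
```

```text
white [526.  321.1] [150.5  79. ] 71.6
blue [618.1  15. ] [ 77.8 148.5] 18.9Traceback (most recent call last):
  File "<stdin>", line 8, in <module>
  File "<stdin>", line 5, in tray
  File "h.py", line 18, in contour
    c=cv2.findContours(b.astype(np.uint8),cv2.RETR_EXTERNAL,cv2.CHAIN_APPROX_NONE)[0]
                       ^^^^^^^^
AttributeError: 'NoneType' object has no attribute 'astype'
```

Run:
```python
import cv2
a=cv2.imread("pics/top0.png")[210:365,100:520]
cv2.imwrite("pics/crop0.png",cv2.resize(a,(798,294),interpolation=cv2.INTER_CUBIC))
```

```text
(no output)
```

View pics/crop0.png

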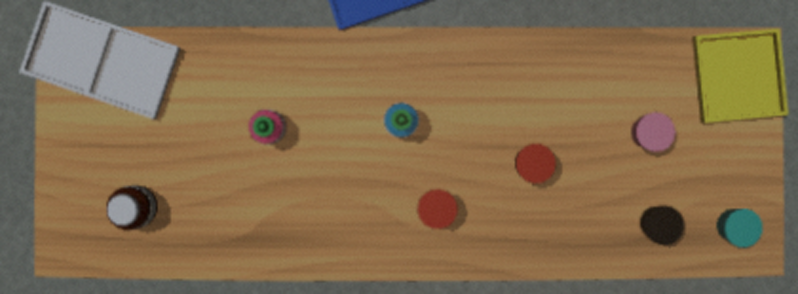

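The crop shows both droppers with green caps, two real red bungs with the target on the right, the black bung beside the turquoise one, and the amber bottle with its white cap. The choice stands.

Run:
```python
from h import *
im=cv2.imread("pics/top0.png"); m=manip.camera_model("top")
H,S,V=[a.astype(int) for a in cv2.split(cv2.cvtColor(im,cv2.COLOR_BGR2HSV))]
def tray(name,b,z):
    w=cast(m,contour(b),z); (c,s,a)=cv2.minAreaRect((w*1000).astype(np.float32)); print(name,np.round(c,1),np.round(s,1),round(a,1))
print(H[250,490],S[250,490],V[250,490])
tray("yellow",blob((abs(H-29)<6)&(S>150)&(V>60),(490,250),300),.016)
def obj(name,b,z):
    ys,xs=np.nonzero(b)
    print(name,b.sum(),np.round([xs.mean(),ys.mean()]),(cast(m,[[xs.mean(),ys.mean()]],z)*1000).round(1))
g=(abs(H-60)<18)&(S>100)
obj("pinkd",blob(g,(240,277),5),.065); obj("blued",blob(g,(311,273),5),.065)
obj("amber",blob((S<60)&(V>110),(165,320),20),.068)
r=((H<6)|(H>174))&(S>150)
obj("red",blob(r,(382,296)),.036);obj("redother",blob(r,(331,320)),.036)
obj("black",blob(V<45,(448,328)),.036)
obj("pinkbung",blob((H>160)&(S>60)&(V>120),(445,280)),.036);obj("turq",blob((abs(H-88)<8)&(S>120),(490,330)),.036)
M=manip.camera_model("wrist"); s=manip.sense()
T=np.eye(4);T[:3,:3]=R.from_quat(s["tool_rot"]).as_matrix();T[:3,3]=s["tcp_pos"]
print((np.linalg.inv(T)@M["cam_to_world"]).round(3),M["mtx"].round(0),M["k1"])
move([.44,.12,.25],0)
```

```text
29 164 152
yellow [ 510.  -340.6] [90.4 90.6] 4.9
pinkd 75 [238. 276.] [[457.4 142.9]]
blued 87 [311. 273.] [[464.4   9.6]]
amber 186 [164. 320.] [[375.4 281.2]]
red 303 [382. 296.] [[ 421.1 -123.9]]
redother 298 [330. 320.] [[376.2 -26.4]]
black 328 [448. 328.] [[ 358.9 -251.6]]
pinkbung 313 [445. 279.] [[ 452.  -245.1]]
turq 297 [491. 330.] [[ 354.7 -334.7]]
[[ 0.    -0.961 -0.277  0.07 ]
 [ 1.     0.     0.     0.   ]
 [-0.    -0.277  0.961 -0.142]
 [ 0.     0.     0.     1.   ]] [[332.   0. 315.]
 [  0. 332. 236.]
 [  0.   0.   1.]] 0.006179267334170775
shift cm [ 45.59 -62.28  -1.82] yaw now 0.27 turn z 0.27
```

>>> drive_tool([
  [0,40.7,-40.8,0,0,0,-1.3],
  [0,40.7,-40.8,0,0,0,-1.3],
  [0,40.7,-40.8,0,0,0,-1.3],
  [0,40.7,-40.8,0,0,0,-1.3],
  [0,40.7,-40.8,0,0,0,-1.3],
  [0,40.7,-40.8,0,0,0,-1.3],
  [0,40.7,-40.8,0,0,0,-1.3],
  [0,40.7,-40.8,0,0,0,-1.3],
  [0,40.7,-40.8,0,0,0,-1.3],
  [0,40.7,-40.8,0,0,0,-1.3],
  [0,40.7,-40.8,0,0,0,-1.3],
  [0,47.9,-64,3,0,0,-1.3],
  [0,47.9,-64,3,0,0,-1.3],
  [0,47.9,-64,3,0,0,-1.3],
  [0,47.9,-64,3,0,0,-1.3],
  [0,47.9,-64,3,0,0,-1.3],
  [0,47.9,-64,3,0,0,-1.3],
  [0,47.9,-64,3,0,0,-1.3],
  [0,47.9,-64,3,0,0,-1.3],
])

```text
t: 2.0
tcp_pos: [0.4573, 0.1422, 0.201]
tool_rot: [0.707, 0.707, -0.0, -0.0]
force: [-0.0, -0.1, 1.2]
finger_gap: 1.0
```

```bash
cat > look.py <<'E'
from h import *
import sys
# usage: look.py kind x y : wrist picture; centroid of colour blob nearest to expected world position, cast at z
Z={"pinkd":.066,"blued":.066,"amber":.068,"red":.041,"black":.041}
def look(kind,x,y,pic,show=True):
    s=manip.sense(); m=manip.camera_model("wrist"); im=manip.snapshot("wrist")[:,:,::-1].copy()
    H,S,V=[a.astype(int) for a in cv2.split(cv2.cvtColor(im,cv2.COLOR_BGR2HSV))]
    mask={"pinkd":(abs(H-60)<18)&(S>100),"blued":(abs(H-60)<18)&(S>100),"amber":(S<60)&(V>110),
      "red":((H<6)|(H>174))&(S>150),"black":(V<45)}[kind]
    e=proj(m,[x,y,Z[kind]])[0]; b=blob(mask,e,100); print("t",s["t"],"tcp",s["tcp_pos"].round(4),"expect px",e.round())
    (c,r)=cv2.minEnclosingCircle(contour(b).astype(np.float32)); ys,xs=np.nonzero(b)
    print("blob",b.sum(),"centroid",[xs.mean().round(),ys.mean().round()],"circ",np.round(c),round(r,1))
    print("world by centroid",cast(m,[[xs.mean(),ys.mean()]],Z[kind])[0].round(4),"by circle",cast(m,[c],Z[kind])[0].round(4))
    for q in([xs.mean(),ys.mean()],): cv2.circle(im,(int(q[0]),int(q[1])),4,(255,255,0),1)
    if pic: cv2.imwrite("pics/"+pic,im)
if __name__=="__main__": look(sys.argv[1],float(sys.argv[2]),float(sys.argv[3]),sys.argv[4])
E
python3 look.py pinkd .4574 .1429 w1.png
```

```text
t 2.0 tcp [0.4573 0.1422 0.201 ] expect px [316. 224.]
blob 377 centroid [np.float64(314.0), np.float64(223.0)] circ [314. 223.] 11.2
world by centroid [0.4561 0.1436] by circle [0.456  0.1438]
```

View pics/w1.png

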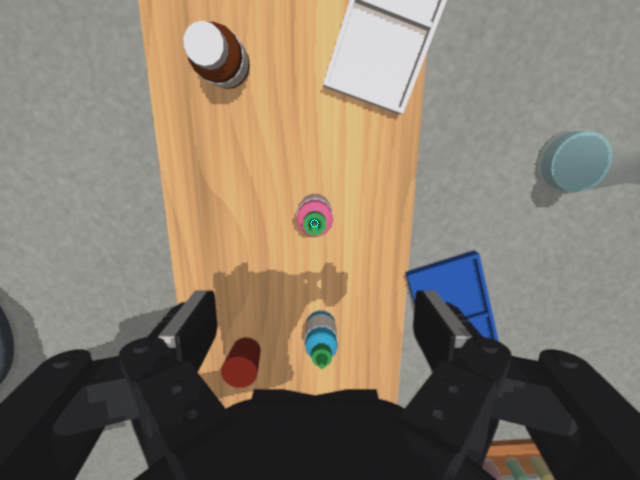

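The wrist view shows the pink dropper's cap at (314,223), where expected, and it refines to (0.456, 0.1437). I'll descend and grip.

>>> drive_tool([
  [0,0.15,-0.12,5,0,0,0],
  [0,0.15,-0.12,10,0,0,0],
  [0,0.15,-0.12,14,0,0,0],
  [0,0.15,-0.12,17,0,0,0],
  [0,0.15,-0.12,18.5,0,0,0],
  [0,0.15,-0.12,18.5,0,0,0],
  [0,0.15,-0.12,18.5,0,0,0],
  [255,0.15,-0.12,18.5,0,0,0],
  [255,0.15,-0.12,18.5,0,0,0],
  [255,0.15,-0.12,18.5,0,0,0],
  [255,0.15,-0.12,18.5,0,0,0],
  [255,0.15,-0.12,18.5,0,0,0],
  [255,0.15,-0.12,18.5,0,0,0],
  [255,0.15,-0.12,18.5,0,0,0],
  [255,0.15,-0.12,18.5,0,0,0],
  [255,0.15,-0.12,17.5,0,0,0],
  [255,0.15,-0.12,15.5,0,0,0],
  [255,0.15,-0.12,12.5,0,0,0],
  [255,0.15,-0.12,10,0,0,0],
  [255,0.15,-0.12,10,0,0,0],
], force=30)

```text
t: 4.05
tcp_pos: [0.4585, 0.144, 0.1044]
tool_rot: [0.707, 0.707, 0.003, 0.002]
force: [0.6, 1.0, -1.1]
finger_gap: 0.387
```

Run:
```python
from h import *
s=manip.sense(); print(s["force"],s["finger_gap"],s["tcp_pos"])
cv2.imwrite("pics/w2.png",manip.snapshot("wrist")[:,:,::-1])
move([.5375,.3557,.10],np.radians(71.6))
```

```text
[ 0.57205033  1.0162877  -1.12925977] 0.3869775212696605 [0.4584593  0.14401431 0.10443103]
shift cm [21.19  7.98  0.34] yaw now 1.57 turn z 0.32
```

View pics/w2.png

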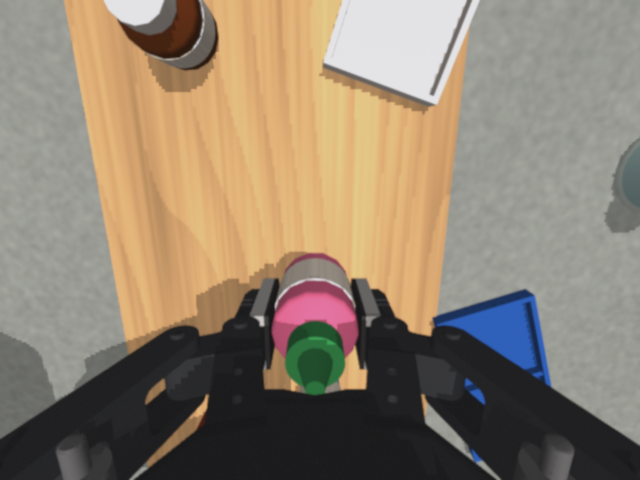

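Pink is held upright between the pads at (316,330), with a gap of 33 mm. Next I carry it to the far white bay, lower and release.

>>> drive_tool([
  [255,2,0.8,0,0,0,0.05],
  [255,5.5,2.1,0,0,0,0.12],
  [255,9.5,3.6,0,0,0,0.19],
  [255,13.5,5.2,0,0,0,0.25],
  [255,17.5,6.7,0,0,0,0.3],
  [255,20.2,7.8,0,0,0,0.32],
  [255,21.2,8.1,0,0,0,0.32],
  [255,21.2,8.1,2,0,0,0.32],
  [255,21.2,8.1,5,0,0,0.32],
  [255,21.2,8.1,7,0,0,0.32],
  [255,21.2,8.1,7.7,0,0,0.32],
  [255,21.2,8.1,8,0,0,0.32],
  [255,21.2,8.1,8,0,0,0.32],
  [255,21.2,8.1,8,0,0,0.32],
  [110,21.2,8.1,8,0,0,0.32],
  [80,21.2,8.1,8,0,0,0.32],
  [80,21.2,8.1,8,0,0,0.32],
  [80,21.2,8.1,8,0,0,0.32],
  [80,21.2,8.1,8,0,0,0.32],
])

```text
t: 6.0
tcp_pos: [0.5377, 0.3556, 0.0213]
tool_rot: [0.811, 0.585, 0.0, -0.0]
force: [0.6, -0.3, 1.1]
finger_gap: 0.686
```

>>> drive_tool([
  [60,0,0,-4,0,0,0],
  [40,0,0,-9,0,0,0],
  [0,0,0,-13,0,0,0],
  [0,-5,0.6,-16,0,0,-0.1],
  [0,-10,1.2,-17.9,0,0,-0.2],
  [0,-15,1.7,-17.9,0,0,-0.32],
  [0,-20,2.3,-17.9,0,0,-0.32],
  [0,-25,2.9,-17.9,0,0,-0.32],
  [0,-30,3.4,-17.9,0,0,-0.32],
  [0,-34,3.9,-17.9,0,0,-0.32],
  [0,-35.2,4.0,-17.9,0,0,-0.32],
  [0,-35.2,4.0,-17.9,0,0,-0.32],
  [0,-35.2,4.0,-17.9,0,0,-0.32],
  [0,-35.2,4.0,-17.9,0,0,-0.32],
])

```text
t: 7.4
tcp_pos: [0.4648, 0.0099, 0.2004]
tool_rot: [0.707, 0.707, 0.0, -0.0]
force: [0.6, 0.2, 0.4]
finger_gap: 0.999
```

```bash
python3 look.py blued .4644 .0096 w3.png
```

```text
t 7.4 tcp [0.4648 0.0099 0.2004] expect px [315. 225.]
blob 414 centroid [np.float64(313.0), np.float64(225.0)] circ [313. 225.] 11.7
world by centroid [0.463  0.0099] by circle [0.4627 0.01  ]
```

View pics/w3.png

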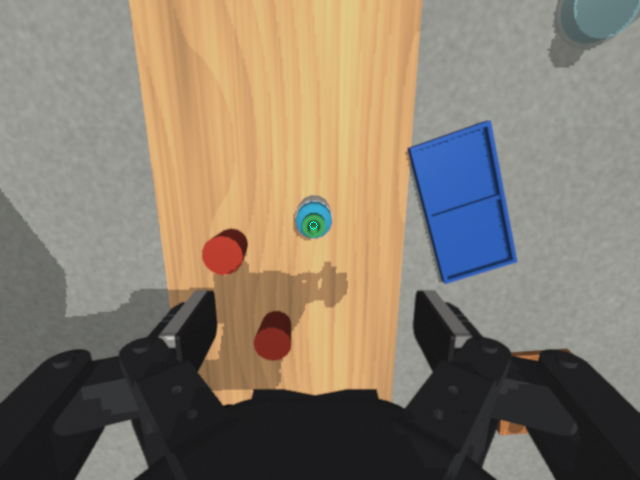

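The blue dropper's cap at (313,225) is where expected. The left-hand red bung at (222,254) keeps about 1 cm clear of the left finger, so I'll descend with narrower jaws.

>>> drive_tool([
  [50,0,-0.17,4,0,0,0],
  [50,0,-0.17,9,0,0,0],
  [50,0,-0.17,14,0,0,0],
  [50,0,-0.17,17,0,0,0],
  [50,0,-0.17,18.4,0,0,0],
  [50,0,-0.17,18.4,0,0,0],
  [50,0,-0.17,18.4,0,0,0],
  [255,0,-0.17,18.4,0,0,0],
  [255,0,-0.17,18.4,0,0,0],
  [255,0,-0.17,18.4,0,0,0],
  [255,0,-0.17,18.4,0,0,0],
  [255,0,-0.17,18.4,0,0,0],
  [255,0,-0.17,18.4,0,0,0],
  [255,0,-0.17,18.4,0,0,0],
  [255,0,-0.17,17.5,0,0,0],
  [255,0,-0.17,15.5,0,0,0],
  [255,0,-0.17,12.5,0,0,0],
  [255,0,-0.17,10,0,0,0],
  [255,0,-0.17,10,0,0,0],
], force=30)

```text
t: 9.35
tcp_pos: [0.4648, 0.0085, 0.1035]
tool_rot: [0.707, 0.707, 0.002, 0.003]
force: [0.5, 0.2, -1.1]
finger_gap: 0.393
```

Run:
```python
from h import *
s=manip.sense(); print(s["force"],s["finger_gap"],s["tcp_pos"])
move([.5145,.2865,.10],np.radians(71.6))
```

```text
[ 0.48723821  0.16489248 -1.08846012] 0.3929444750740945 [0.46484333 0.00850959 0.1035188 ]
shift cm [27.8   4.94  0.34] yaw now 1.57 turn z 0.32
```

>>> drive_tool([
  [255,2,0.4,0,0,0,0.05],
  [255,5.5,1.0,0,0,0,0.1],
  [255,9.5,1.8,0,0,0,0.16],
  [255,13.5,2.5,0,0,0,0.22],
  [255,17.5,3.3,0,0,0,0.27],
  [255,21.5,4.0,0,0,0,0.32],
  [255,25.5,4.8,0,0,0,0.32],
  [255,27.2,5.1,0,0,0,0.32],
  [255,27.7,5.2,0,0,0,0.32],
  [255,27.7,5.2,2,0,0,0.32],
  [255,27.7,5.2,5,0,0,0.32],
  [255,27.7,5.2,7,0,0,0.32],
  [255,27.7,5.2,7.6,0,0,0.32],
  [255,27.7,5.2,7.9,0,0,0.32],
  [255,27.7,5.2,7.9,0,0,0.32],
  [255,27.7,5.2,7.9,0,0,0.32],
  [110,27.7,5.2,7.9,0,0,0.32],
  [80,27.7,5.2,7.9,0,0,0.32],
  [80,27.7,5.2,7.9,0,0,0.32],
  [80,27.7,5.2,7.9,0,0,0.32],
])

```text
t: 11.35
tcp_pos: [0.5153, 0.2859, 0.0214]
tool_rot: [0.811, 0.585, 0.0, 0.0]
force: [-0.3, 0.2, -0.6]
finger_gap: 0.684
```

>>> drive_tool([
  [60,0,0,-4,0,0,0],
  [40,0,0,-9,0,0,0],
  [0,0,0,-13,0,0,0],
  [0,-5,0.5,-16,0,0,-0.1],
  [0,-10,1.0,-17.9,0,0,-0.2],
  [0,-15,1.5,-17.9,0,0,-0.32],
  [0,-20,2,-17.9,0,0,-0.32],
  [0,-25,2.4,-17.9,0,0,-0.32],
  [0,-30,2.9,-17.9,0,0,-0.32],
  [0,-35,3.4,-17.9,0,0,-0.32],
  [0,-39,3.8,-17.9,0,0,-0.32],
  [0,-41.5,4.0,-17.9,0,0,-0.32],
  [0,-41.9,4.05,-17.9,0,0,-0.32],
  [0,-41.9,4.05,-17.9,0,0,-0.32],
  [0,-41.9,4.05,-17.9,0,0,-0.32],
])

```text
t: 12.85
tcp_pos: [0.4213, -0.1234, 0.2002]
tool_rot: [0.707, 0.707, 0.0, -0.0]
force: [1.3, 1.1, -0.3]
finger_gap: 1.004
```

```bash
python3 look.py red .4211 -.1239 w4.png
```

```text
t 12.85 tcp [ 0.4213 -0.1234  0.2002] expect px [315. 219.]
blob 1315 centroid [np.float64(314.0), np.float64(218.0)] circ [314. 217.] 21.1
world by centroid [ 0.4198 -0.1223] by circle [ 0.4197 -0.1218]
```

View pics/w4.png

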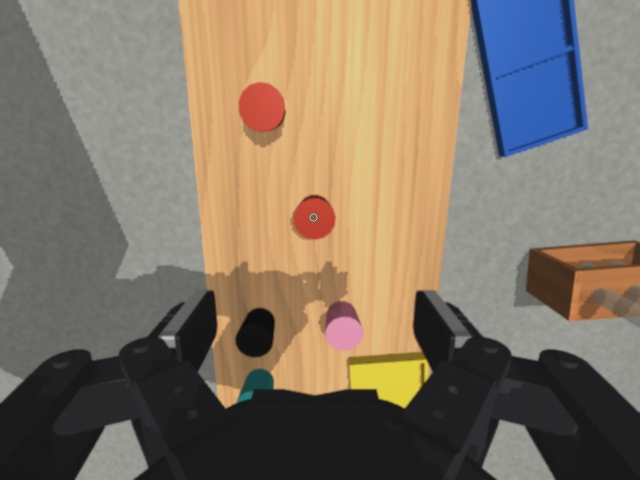

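The target red bung is at (314,218), with the other red one at (262,107) well away. I'll descend and grip high on it.

>>> drive_tool([
  [20,0.07,-0.15,5,0,0,0],
  [20,0.07,-0.15,10,0,0,0],
  [20,0.07,-0.15,15,0,0,0],
  [20,0.07,-0.15,18,0,0,0],
  [20,0.07,-0.15,19,0,0,0],
  [20,0.07,-0.15,19,0,0,0],
  [20,0.07,-0.15,19,0,0,0],
  [255,0.07,-0.15,19,0,0,0],
  [255,0.07,-0.15,19,0,0,0],
  [255,0.07,-0.15,19,0,0,0],
  [255,0.07,-0.15,19,0,0,0],
  [255,0.07,-0.15,19,0,0,0],
  [255,0.07,-0.15,19,0,0,0],
  [255,0.07,-0.15,19,0,0,0],
  [255,0.07,-0.15,18.2,0,0,0],
  [255,0.07,-0.15,16,0,0,0],
  [255,0.07,-0.15,13,0,0,0],
  [255,0.07,-0.15,10,0,0,0],
  [255,0.07,-0.15,10,0,0,0],
  [255,0.07,-0.15,10,0,0,0],
], force=30)

```text
t: 14.9
tcp_pos: [0.4202, -0.124, 0.1012]
tool_rot: [0.707, 0.707, 0.0, 0.001]
force: [-0.3, 0.5, -0.3]
finger_gap: 0.444
```

Run:
```python
from h import *
s=manip.sense(); print(s["force"],s["finger_gap"],s["tcp_pos"])
cv2.imwrite("pics/w5.png",manip.snapshot("wrist")[:,:,::-1])
move([.6063,.0495,.10],np.radians(108.9))
move([.6299,-.0195,.10],np.radians(108.9))
```

```text
[-0.33198693  0.49129605 -0.29673922] 0.44373759771234067 [ 0.42020351 -0.12399491  0.10120546]
shift cm [17.34 18.65  0.04] yaw now 1.57 turn z -0.331
shift cm [10.44 21.02  0.04] yaw now 1.57 turn z -0.331
```

View pics/w5.png

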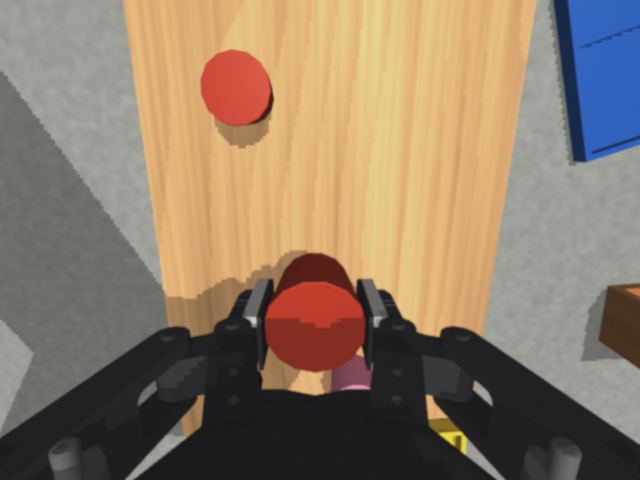

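Red is held upright at (316,325), gap 38 mm. It goes to the +y blue bay.

>>> drive_tool([
  [255,2,2,0,0,0,-0.05],
  [255,4.7,5.1,0,0,0,-0.12],
  [255,7.5,8.2,0,0,0,-0.19],
  [255,10.3,11.3,0,0,0,-0.25],
  [255,13.2,14.3,0,0,0,-0.3],
  [255,16,17.3,0,0,0,-0.33],
  [255,17.2,18.6,0,0,0,-0.33],
  [255,17.2,18.6,0,0,0,-0.33],
  [255,17.2,18.6,3,0,0,-0.33],
  [255,17.2,18.6,6,0,0,-0.33],
  [255,17.2,18.6,8,0,0,-0.33],
  [255,17.2,18.6,8.5,0,0,-0.33],
  [255,17.2,18.6,8.5,0,0,-0.33],
  [255,17.2,18.6,8.5,0,0,-0.33],
  [110,17.2,18.6,8.5,0,0,-0.33],
  [80,17.2,18.6,8.5,0,0,-0.33],
  [80,17.2,18.6,8.5,0,0,-0.33],
  [80,17.2,18.6,8.5,0,0,-0.33],
])

```text
t: 16.75
tcp_pos: [0.6061, 0.0479, 0.0151]
tool_rot: [0.582, 0.813, 0.0, 0.0]
force: [-0.1, 0.2, 0.6]
finger_gap: 0.685
```

Run:
```python
from h import *
s=manip.sense(); print(s["tcp_pos"])
move([.359,-.2516,.20],np.pi/2); move([.45,-.15,.20],np.pi/2)
print("radius",np.hypot(.359,.2516))
```

```text
[0.60614779 0.0479119  0.01510564]
shift cm [-20.36 -33.06 -18.49] yaw now 1.9 turn z 0.329
shift cm [-13.69 -21.17 -18.49] yaw now 1.9 turn z 0.329
radius 0.43838745420004893
```

>>> drive_tool([
  [60,0,0,-4,0,0,0],
  [40,0,0,-9,0,0,0],
  [0,0,0,-13,0,0,0],
  [0,-2.6,-4.2,-16,0,0,0.1],
  [0,-5.2,-8.5,-18.5,0,0,0.2],
  [0,-7.8,-12.7,-18.5,0,0,0.33],
  [0,-10.4,-16.9,-18.5,0,0,0.33],
  [0,-13,-21.2,-18.5,0,0,0.33],
  [0,-15.6,-25.4,-18.5,0,0,0.33],
  [0,-18.2,-29.6,-18.5,0,0,0.33],
  [0,-20,-32.5,-18.5,0,0,0.33],
  [0,-20.4,-33.1,-18.5,0,0,0.33],
  [0,-20.4,-33.1,-18.5,0,0,0.33],
  [0,-20.4,-33.1,-18.5,0,0,0.33],
  [0,-20.4,-33.1,-18.5,0,0,0.33],
])

```text
t: 18.25
tcp_pos: [0.3595, -0.2508, 0.2003]
tool_rot: [0.707, 0.708, 0.0, -0.0]
force: [-0.2, -0.6, -0.3]
finger_gap: 1.0
```

```bash
python3 look.py black .359 -.2516 w6.png
```

```text
t 18.25 tcp [ 0.3595 -0.2508  0.2003] expect px [315. 219.]
blob 1250 centroid [np.float64(313.0), np.float64(219.0)] circ [313. 219.] 20.8
world by centroid [ 0.3572 -0.2513] by circle [ 0.3568 -0.2507]
```

View pics/w6.png

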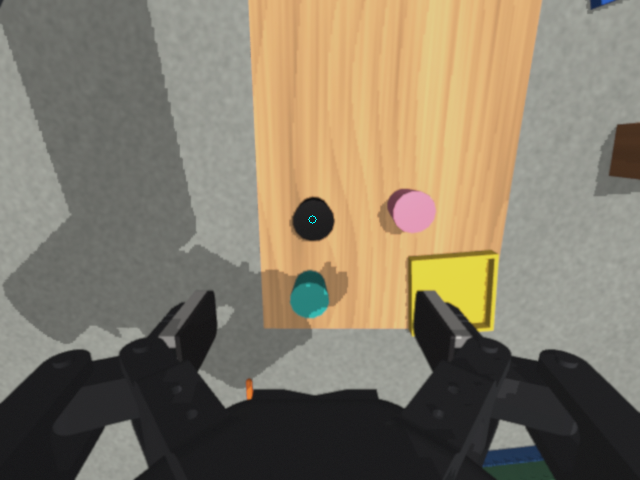

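The black bung is at (313,219). The pink one at (413,212) and the turquoise one at (310,295) are clear of the jaw line when the jaws are narrowed.

>>> drive_tool([
  [40,-0.07,-0.22,5,0,0,0],
  [40,-0.07,-0.22,10,0,0,0],
  [40,-0.07,-0.22,15,0,0,0],
  [40,-0.07,-0.22,18,0,0,0],
  [40,-0.07,-0.22,19,0,0,0],
  [40,-0.07,-0.22,19,0,0,0],
  [40,-0.07,-0.22,19,0,0,0],
  [255,-0.07,-0.22,19,0,0,0],
  [255,-0.07,-0.22,19,0,0,0],
  [255,-0.07,-0.22,19,0,0,0],
  [255,-0.07,-0.22,19,0,0,0],
  [255,-0.07,-0.22,19,0,0,0],
  [255,-0.07,-0.22,19,0,0,0],
  [255,-0.07,-0.22,18.2,0,0,0],
  [255,-0.07,-0.22,16,0,0,0],
  [255,-0.07,-0.22,13,0,0,0],
  [255,-0.07,-0.22,10,0,0,0],
  [255,-0.07,-0.22,10,0,0,0],
  [255,-0.07,-0.22,10,0,0,0],
], force=30)

```text
t: 20.2
tcp_pos: [0.3567, -0.2529, 0.1013]
tool_rot: [0.707, 0.707, -0.0, 0.001]
force: [1.1, 0.2, -0.6]
finger_gap: 0.442
```

Run:
```python
from h import *
s=manip.sense(); print(s["force"],s["finger_gap"],s["tcp_pos"])
move([.6299,-.0195,.10],np.radians(108.9))
```

```text
[ 1.13831257  0.24218594 -0.56257996] 0.4419749645148149 [ 0.35673043 -0.25294587  0.10128842]
shift cm [23.37 27.29  0.13] yaw now 1.57 turn z -0.331
```

>>> drive_tool([
  [255,1.6,1.9,0,0,0,-0.04],
  [255,4.2,4.9,0,0,0,-0.1],
  [255,7.0,8.2,0,0,0,-0.16],
  [255,9.8,11.5,0,0,0,-0.22],
  [255,12.6,14.8,0,0,0,-0.28],
  [255,15.4,18.1,0,0,0,-0.33],
  [255,18.2,21.4,0,0,0,-0.33],
  [255,21,24.7,0,0,0,-0.33],
  [255,22.8,26.8,0,0,0,-0.33],
  [255,23.2,27.2,0,0,0,-0.33],
  [255,23.2,27.2,3,0,0,-0.33],
  [255,23.2,27.2,6,0,0,-0.33],
  [255,23.2,27.2,8,0,0,-0.33],
  [255,23.2,27.2,8.5,0,0,-0.33],
  [255,23.2,27.2,8.5,0,0,-0.33],
  [255,23.2,27.2,8.5,0,0,-0.33],
  [110,23.2,27.2,8.5,0,0,-0.33],
  [80,23.2,27.2,8.5,0,0,-0.33],
  [80,23.2,27.2,8.5,0,0,-0.33],
  [80,23.2,27.2,8.5,0,0,-0.33],
])

```text
t: 22.2
tcp_pos: [0.6288, -0.0211, 0.0151]
tool_rot: [0.582, 0.813, -0.0, 0.0]
force: [-0.2, -0.4, -1.0]
finger_gap: 0.687
```

Run:
```python
from h import *
move([.3754,.2812,.20],np.pi/2)
```

```text
shift cm [ 36.8  -14.22 -18.49] yaw now 1.9 turn z 0.329
```

>>> drive_tool([
  [60,0,0,-4,0,0,0],
  [40,0,0,-9,0,0,0],
  [0,0,0,-13,0,0,0],
  [0,4.6,-1.8,-16,0,0,0.1],
  [0,9.2,-3.6,-18.5,0,0,0.2],
  [0,13.8,-5.4,-18.5,0,0,0.33],
  [0,18.4,-7.1,-18.5,0,0,0.33],
  [0,23,-8.9,-18.5,0,0,0.33],
  [0,27.6,-10.7,-18.5,0,0,0.33],
  [0,32.2,-12.5,-18.5,0,0,0.33],
  [0,36,-13.9,-18.5,0,0,0.33],
  [0,36.8,-14.2,-18.5,0,0,0.33],
  [0,36.8,-14.2,-18.5,0,0,0.33],
  [0,36.8,-14.2,-18.5,0,0,0.33],
  [0,36.8,-14.2,-18.5,0,0,0.33],
])

```text
t: 23.7
tcp_pos: [0.377, 0.2806, 0.2004]
tool_rot: [0.708, 0.706, 0.0, 0.0]
force: [0.3, 0.5, -1.1]
finger_gap: 1.001
```

```bash
python3 look.py amber .3754 .2812 w7.png
```

```text
t 23.7 tcp [0.377  0.2806 0.2004] expect px [313. 225.]
blob 1026 centroid [np.float64(312.0), np.float64(224.0)] circ [312. 224.] 18.4
world by centroid [0.374  0.2821] by circle [0.3739 0.2821]
```

View pics/w7.png

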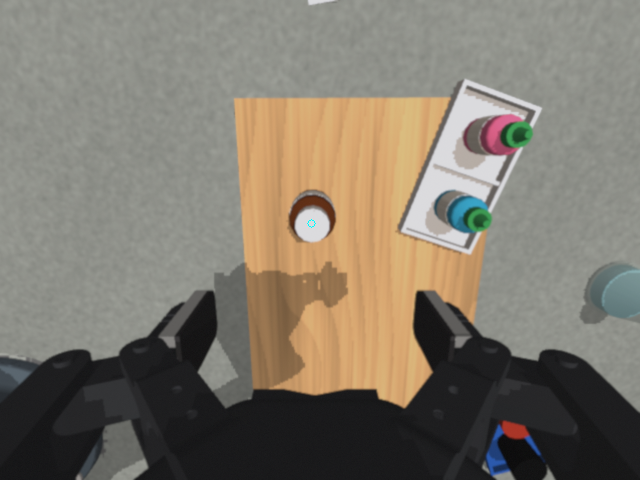

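The amber cap is at (312,224). The pink (485,135) and blue (460,212) droppers stand upright, one in each white bay. Now I grip the amber bottle.

>>> drive_tool([
  [0,0.15,-0.3,5,0,0,0],
  [0,0.15,-0.3,10,0,0,0],
  [0,0.15,-0.3,14,0,0,0],
  [0,0.15,-0.3,17.5,0,0,0],
  [0,0.15,-0.3,18.6,0,0,0],
  [0,0.15,-0.3,18.6,0,0,0],
  [0,0.15,-0.3,18.6,0,0,0],
  [255,0.15,-0.3,18.6,0,0,0],
  [255,0.15,-0.3,18.6,0,0,0],
  [255,0.15,-0.3,18.6,0,0,0],
  [255,0.15,-0.3,18.6,0,0,0],
  [255,0.15,-0.3,18.6,0,0,0],
  [255,0.15,-0.3,18.6,0,0,0],
  [255,0.15,-0.3,17.7,0,0,0],
  [255,0.15,-0.3,15.5,0,0,0],
  [255,0.15,-0.3,12,0,0,0],
  [255,0.15,-0.3,8,0,0,0],
  [255,0.15,-0.3,6,0,0,0],
  [255,0.15,-0.3,6,0,0,0],
  [255,0.15,-0.3,6,0,0,0],
], force=40)

```text
t: 25.75
tcp_pos: [0.372, 0.2828, 0.1406]
tool_rot: [0.707, 0.707, 0.0, 0.0]
force: [-0.1, 0.1, -1.0]
finger_gap: 0.497
```

Run:
```python
from h import *
s=manip.sense(); print(s["force"],s["finger_gap"],s["tcp_pos"])
cv2.imwrite("pics/w8.png",manip.snapshot("wrist")[:,:,::-1])
move([.47,0,.14],np.pi/2);move([.51,-.3406,.14],np.radians(90+4.9))
```

```text
[-0.07024155  0.05975727 -1.00678872] 0.49706441668899237 [0.37203248 0.28283113 0.14059033]
shift cm [-2.825e+01  9.870e+00 -2.000e-02] yaw now 1.57 turn z -0.001
shift cm [-62.3  13.9  -0. ] yaw now 1.57 turn z -0.086
```

View pics/w8.png

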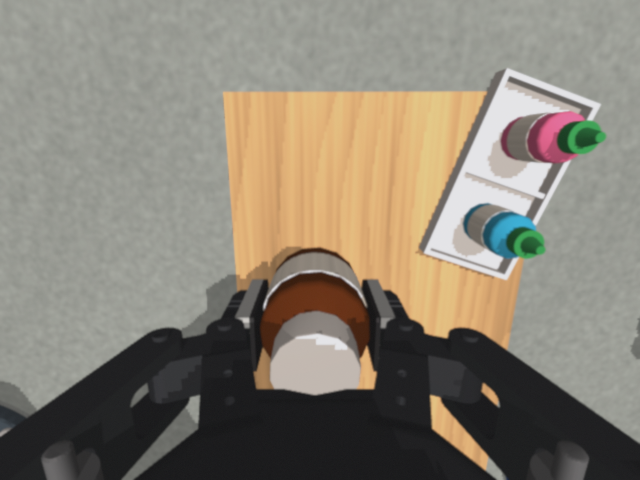

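Amber is held upright at (315,330), gap 42 mm. Now to the yellow tray.

>>> drive_tool([
  [255,-2,0.8,0,0,0,0],
  [255,-5.5,2.0,0,0,0,0],
  [255,-9.5,3.4,0,0,0,0],
  [255,-13.5,4.8,0,0,0,0],
  [255,-17.5,6.2,0,0,0,0],
  [255,-21.5,7.6,0,0,0,0],
  [255,-25.5,9,0,0,0,0],
  [255,-29.5,10,0,0,0,0],
  [255,-33.5,10.5,0,0,0,-0.02],
  [255,-37.5,11,0,0,0,-0.04],
  [255,-41.5,11.5,0,0,0,-0.06],
  [255,-45.5,12,0,0,0,-0.08],
  [255,-49.5,12.4,0,0,0,-0.086],
  [255,-53.5,12.8,0,0,0,-0.086],
  [255,-57.5,13.2,0,0,0,-0.086],
  [255,-60.5,13.5,0,0,0,-0.086],
  [255,-62,13.6,0,0,0,-0.086],
  [255,-62.2,13.6,0,0,0,-0.086],
  [255,-62.2,13.6,0,0,0,-0.086],
])

```text
t: 27.7
tcp_pos: [0.5069, -0.3375, 0.1389]
tool_rot: [0.676, 0.736, 0.0, -0.002]
force: [-0.2, 0.2, -1.2]
finger_gap: 0.499
```

>>> drive_tool([
  [255,0,0,2,0,0,0],
  [255,0,0,5,0,0,0],
  [255,0,0,8.5,0,0,0],
  [255,0,0,11,0,0,0],
  [255,0,0,11.9,0,0,0],
  [255,0,0,12.1,0,0,0],
  [255,0,0,12.1,0,0,0],
  [255,0,0,12.1,0,0,0],
  [90,0,0,12.1,0,0,0],
  [60,0,0,12.1,0,0,0],
  [60,0,0,12.1,0,0,0],
  [60,0,0,12.1,0,0,0],
  [40,0,0,8,0,0,0],
  [0,0,0,3,0,0,0],
  [0,0,0,-2,0,0,0],
  [0,0,0,-7,0,0,0],
  [0,-5,-10,-10,0,0,0],
  [0,-5,-10,-10,0,0,0],
  [0,-5,-10,-10,0,0,0],
  [0,-5,-10,-10,0,0,0],
])

```text
t: 29.7
tcp_pos: [0.411, -0.399, 0.2412]
tool_rot: [0.678, 0.735, -0.0, 0.001]
force: [0.5, 0.3, 0.0]
finger_gap: 1.0
```

Run:
```python
from h import *
print(manip.sense()["tcp_pos"],manip.sense()["finger_gap"])
for n in("top","scene"): cv2.imwrite(f"pics/{n}1.png",manip.snapshot(n)[:,:,::-1])
a=cv2.imread("pics/top1.png")[100:365,90:530]; cv2.imwrite("pics/top1c.png",cv2.resize(a,(797,480),interpolation=cv2.INTER_CUBIC))
a=cv2.imread("pics/scene1.png")[100:390,100:470]; cv2.imwrite("pics/scene1c.png",cv2.resize(a,(740,580),interpolation=cv2.INTER_CUBIC))
```

```text
[ 0.41104136 -0.39901113  0.24117942] 1.0002669282806507
```

View pics/top1c.png

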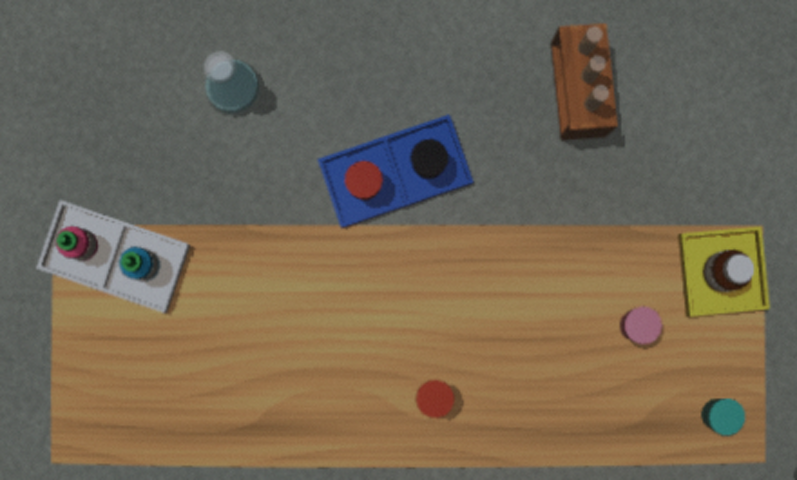

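View pics/scene1c.png

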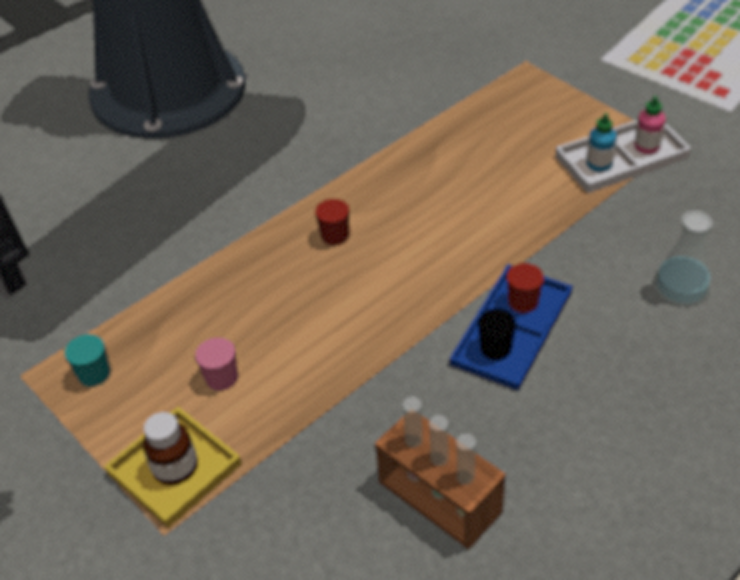

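Both views show all five things upright in the right bays: the droppers in white, red and black bungs in blue, and amber in yellow. The flask, the rack and the look-alikes are where they were. I'll hand it in.

```bash
python3 -c "
from station import manip
print(manip.sign_off())"
```

```text
the job is handed in; nothing more can be done
None
```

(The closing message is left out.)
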